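Stir the float beads at the fly-tying bench

TASK

Take the stirrer out of its brass cup and stir the float beads in the wooden bowl with it, at least two full wide rounds clockwise as seen from above with its foot down among the beads, and go on until the colours are mixed: every bead must have a bead of the other colour beside it, within 42 mm centre to centre. Then stand the stirrer upright in its cup again and let go. Keep all beads in the bowl, touch them only with the stirrer, do not shove the cup about, and leave the varnish jar, the spool and the vise alone.

Things in the scene. Friction and masses are not known exactly. Their poses are not given: they have to be found in the camera images.
- bowl: Dark wooden bowl fixed to the bench, 196 mm across the rim, 58 mm high. Inside: flat bottom 36 mm across, 7 mm above the bench, then a cone rising at 16 deg to 25 mm at 78 mm from the axis, then a steep wall. Beads roll back to the middle. Origin: centre of its underside; z up. At the start yellow beads lie on its +y side, white on -y, and the foot finds room 45 mm out along its +x or -x axis.
- cup: Loose brass cup, 60 mm across, 45 mm high, 3 mm wall, inner floor 5 mm above its underside and 54 mm across, 0.3 kg, in which the stirrer stands at the start. Origin: centre of its underside.
- stirrer: Upright stirrer, 135 mm tall, about 80 g, standing freely on its flat foot in the cup. From below: black round foot 22 mm across up to 30 mm high, tapering to a shaft 14 mm across from 42 mm up; blue square handle, 18 by 18 mm, from 80 to 135 mm above the foot. Origin: centre of the foot's underside; z along the stirrer towards the handle; x and y square to the handle's flat sides.
- stirrer_foot (a point): Centre of the underside of the stirrer's foot (the end that stirs). It is down among the beads when it is less than 30 mm above the bench.
- stirrer_grip (a point): Point on the stirrer's axis in the blue handle, 113 mm above the foot's underside and 22 mm below its top: where to grip, with the fingers on two facing flat sides. Grip firmly (about 60 N): the beads push back at the foot with up to about 15 N.
- varnish: Bystander: closed amber varnish jar with black lid, 48 mm across, 85 mm high. Origin: centre of its underside. Loose.
- spool: Bystander: red thread spool standing on end, 40 mm across, 60 mm high. Origin: centre of its underside. Loose.
- vise: Bystander: fly-tying vise fixed to the bench; dark steel base 110 (x) by 90 (y) by 14 mm, post and black jaw to 150 mm high holding a small yellow fly. Origin: centre of the base's underside.
- yellow1: Yellow chunky ball bead 1 in the bowl: 26 mm across, dark bore, about 14 g, loose. Its origin lies on its surface and turns with it: use its centre point.
- yellow1_center (a point): Middle of the yellow bead 1.
- yellow2: Yellow chunky ball bead 2 in the bowl: 26 mm across, dark bore, about 14 g, loose. Its origin lies on its surface and turns with it: use its centre point.
- yellow2_center (a point): Middle of the yellow bead 2.
- yellow3: Yellow chunky ball bead 3 in the bowl: 26 mm across, dark bore, about 14 g, loose. Its origin lies on its surface and turns with it: use its centre point.
- yellow3_center (a point): Middle of the yellow bead 3.
- yellow4: Yellow chunky ball bead 4 in the bowl: 26 mm across, dark bore, about 14 g, loose. Its origin lies on its surface and turns with it: use its centre point.
- yellow4_center (a point): Middle of the yellow bead 4.
- white1: White chunky ball bead 1 in the bowl: 26 mm across, dark bore, about 14 g, loose. Its origin lies on its surface and turns with it: use its centre point.
- white1_center (a point): Middle of the white bead 1.
- white2: White chunky ball bead 2 in the bowl: 26 mm across, dark bore, about 14 g, loose. Its origin lies on its surface and turns with it: use its centre point.
- white2_center (a point): Middle of the white bead 2.
- white3: White chunky ball bead 3 in the bowl: 26 mm across, dark bore, about 14 g, loose. Its origin lies on its surface and turns with it: use its centre point.
- white3_center (a point): Middle of the white bead 3.
- white4: White chunky ball bead 4 in the bowl: 26 mm across, dark bore, about 14 g, loose. Its origin lies on its surface and turns with it: use its centre point.
- white4_center (a point): Middle of the white bead 4.
Mind the look-alikes: they are no part of the job. What is shaped like the stirrer but orange or purple is not meant.

How it is judged:
By the outcome, as a careful person would: the job done as asked, in the order asked, and still so for the second after the job is handed in, with the robot touching nothing.
It also fails if it takes over 72 s, if anything falls off the work surface, if the arm or the gripper's body presses on something with over 40 N, if the wrist force passes 120 N, or if a joint passes its speed limit or range.

ROBOT

A 6-joint arm with a two-finger parallel gripper is mounted at the origin on the work surface. World frame = base frame: x ahead of the robot, y to its left, z up, the work surface at z = 0. Lengths are in m, angles in rad, forces in N, time in s.
With the tool pointing down it reaches from about 0.275 to 1 m from the base axis. Payload 8.4 kg.
Tool frame: the origin (TCP) lies on the centre line of the jaws, within the pads' length; the fingertips stand 17 mm ahead of it and the grasp point (between the pads) lies 2 mm behind it (bot.tcp_to_tips is the y of the fingertips in the tool frame, in m); y points along the fingers, z is the direction in which the jaws open and shut, and the axes are right-handed (so a half turn about y gives the same grasp; the last joint's range is limited). The gripper opens to 85 mm and grips with 20 to 120 N. Pads are 22 mm wide; open, the fingers measure 114 mm over their backs; the gripper's body (76 mm by 85 mm) begins 54 mm behind the grasp point. The pads swing forward as they close: fully open they stand 13 mm farther back than shut.
Start: joints at [1.345, 0.353, 1.633, -0, 1.155, -0.002], TCP at [0.139, 0.609, 0.248] pointing down, gripper open.
Joint ranges: [-2.63, 2.63], [-0.92, 2.1], [0.06, 2.66], [-1.3, 4.44], [0, 2.69], [-3.02, 3.02]. Speed limits (rad/s): [2.22, 2.22, 2.79, 3.14, 3.14, 3.14].

INTERFACE

Orientations are given as a unit quaternion [x, y, z, w].
In Python, from workcell import bot, hand, kinematics, get_obs, vision, hand_in gives the robot as it stands. The module is installed in compiled form; this text tells all that it offers. Calls block until the motion is done:
- bot.reach(position, orientation): joint-space move of the TCP to a pose.
- bot.servo_line(position, ori=None, velocity=0.15): straight line of the TCP; ori=None keeps the orientation; velocity is the mean speed in m/s.
- bot.goto_joints(angles): joint-space move.
- hand.move_gripper(opening, strength=None): finger opening in m; strength is the grip in N (None keeps the last); returns when the fingers have stopped.
- bot.dwell(seconds).
- kinematics.solve_ik(position, orientation): joint angles nearest the present ones, or None.
- get_obs(): the state.
- vision.read_camera(name): name is "side" or "top" or "wrist"; returns a dict with "frame" (400x640x3 uint8, red, green, blue), "intrinsics" (3x3 intrinsics, pixels), "view" (4x4, takes a point from world to camera coordinates). Camera axes: x right, y down, z forward; pixel columns grow to the right and rows downward; lengths in m; the calibration is good to about 2 mm. A picture is of the moment at which its call begins. There is no depth.
A pose or a line that the arm cannot do raises bot.IKError and nothing moves.
- hand_in(): hands the job in, once; it reports no verdict.
The state is a dict: "time_s": time; "joint_pos": joint angles; "joint_vel": joint speeds; "joint_efforts": joint torques, N m; "position": TCP position; "orientation": TCP orientation; "wrist_force": force on the tool from outside, world axes, zero at the start; "ft_torque": the same for the moment, N m; "gripper_width": finger opening in m.
Only numpy, scipy, OpenCV 4.12 (cv2) and the standard library are available. Lean on these libraries where they do the work, as an engineer would, in place of code of your own. Each camera call takes 0.05 s, during which the arm holds its last target. There are 200 camera calls.

## Working session

There is one attempt and no reset: what is moved stays moved. The work goes in short steps, each a Python script; the robot and the scene stay as the last script left them, time stands still between calls to the robot, and variables do not carry over. Pictures are saved under pics/ and viewed, about 8 in all and at most 12, crops included, and the job is handed in when it is done.

```bash
mkdir -p pics; python3 - <<'E'
from workcell import *
import cv2,numpy as np,pickle
d={}
for n in("top","side"):
    c=vision.read_camera(n);d[n]=c
    cv2.imwrite(f"pics/{n}0.png",c["frame"][:,:,::-1]);print(n,np.round(c["intrinsics"],1).tolist(),np.round(c["view"],3).tolist())
pickle.dump(d,open("c0.pkl","wb"))
o=get_obs();print(o["time_s"],o["orientation"],bot.tcp_to_tips)
E
```

```text
top [[376.6, 0.0, 321.2], [0.0, 376.6, 200.6], [0.0, 0.0, 1.0]] [[0.007, -1.0, -0.007, -0.025], [-0.987, -0.006, -0.161, 0.638], [0.161, 0.008, -0.987, 0.891], [0.0, 0.0, 0.0, 1.0]]
side [[373.9, 0.0, 326.5], [0.0, 373.9, 196.4], [0.0, 0.0, 1.0]] [[-0.852, -0.523, 0.016, 0.55], [-0.348, 0.544, -0.763, 0.306], [0.391, -0.656, -0.646, 0.836], [0.0, 0.0, 0.0, 1.0]]
0.1 [ 0.70312009 -0.0790063   0.07890242 -0.70224964] 0.017
```

View pics/top0.png

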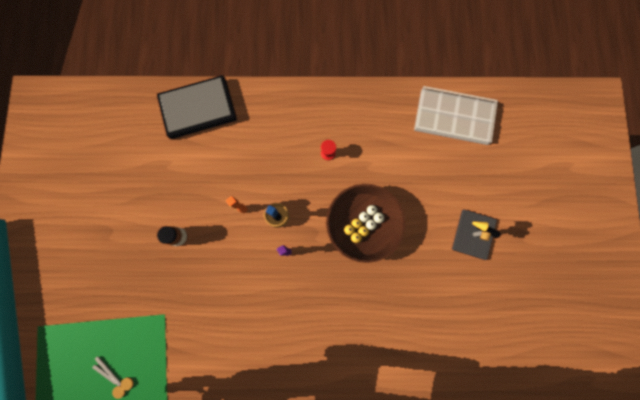

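View pics/side0.png

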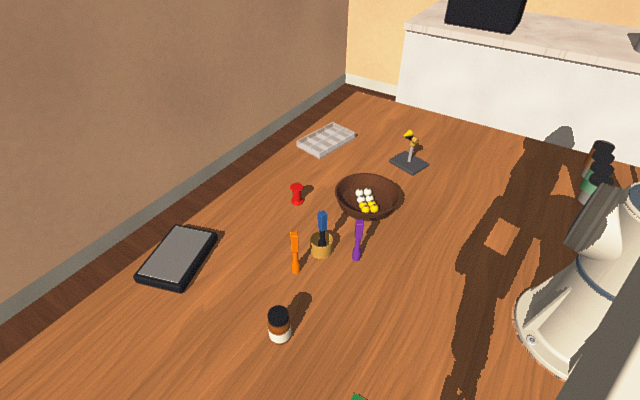

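Top view: blue handle near (272,212) in the brass cup (277,216). The bowl is at about (366,222), the orange decoy at (234,203) and the purple decoy at (283,251). Spool is at (328,150) and jar at (170,236). Next I'll project these into world positions and aim the wrist camera.

```bash
cat > h.py <<'E'
from workcell import *
import cv2,numpy as np,pickle
from scipy.spatial.transform import Rotation as R
def ray(c,u,v):
    V=c["view"];o=-V[:3,:3].T@V[:3,3];d=V[:3,:3].T@np.linalg.solve(c["intrinsics"],[u,v,1.]);return o,d
def atz(c,u,v,z):
    o,d=ray(c,u,v);return o+d*(z-o[2])/d[2]
def proj(c,p):
    q=c["intrinsics"]@(c["view"][:3,:3]@np.asarray(p)+c["view"][:3,3]);return q[:2]/q[2]
def tri(rs):
    A=0;b=0
    for o,d in rs:
        d=d/np.linalg.norm(d);P=np.eye(3)-np.outer(d,d);A=A+P;b=b+P@o
    return np.linalg.solve(A,b)
def down(yaw): # jaws (tool z) along yaw, tool y down
    z=np.array([np.cos(yaw),np.sin(yaw),0]);y=np.array([0,0,-1.]);return R.from_matrix(np.c_[np.cross(y,z),y,z]).as_quat()
def hsvblob(img,lo,hi):
    return cv2.inRange(cv2.cvtColor(img,cv2.COLOR_RGB2HSV),np.array(lo),np.array(hi))
E
python3 - <<'E'
from h import *
d=pickle.load(open("c0.pkl","rb"));t,s=d["top"],d["side"]
for n,c in d.items():
    m=hsvblob(c["frame"],(100,120,40),(125,255,255));k,l,st,ce=cv2.connectedComponentsWithStats(m)
    print(n,[(st[i].tolist(),ce[i].round(1)) for i in range(1,k) if st[i][4]>15])
print("stirrer",tri([ray(t,272,212),ray(s,322,221)]))
for n,u,v,z in[("cup",277,215.5,.045),("bowl",366,223,.058),("orange",233,202,.13),("purple",283,251,.13),("spool",328,147,.06),("jar",167,235,.085),("vise",475,235,0)]:print(n,atz(t,u,v,z).round(3))
o=get_obs();r=R.from_quat(o["orientation"]).as_matrix();print(r.round(2))
c=vision.read_camera("wrist");V=c["view"];print("wristcam pos in tool",r.T@(-V[:3,:3].T@V[:3,3]-o["position"]),"axis",r.T@V[2,:3],c["intrinsics"][0])
E
```

```text
top [([267, 206, 10, 11, 66], array([271.5, 210.8]))]
side [([318, 211, 9, 21, 151], array([322. , 220.4]))]
stirrer [0.60197448 0.09366822 0.11119441]
cup [0.601 0.09  0.045]
bowl [ 0.582 -0.131  0.058]
orange [0.621 0.181 0.13 ]
purple [0.511 0.063 0.13 ]
spool [ 0.775 -0.037  0.06 ]
jar [0.548 0.346 0.085]
vise [ 0.559 -0.42   0.   ]
[[ 0.98 -0.    0.22]
 [-0.22 -0.    0.98]
 [-0.   -1.   -0.  ]]
wristcam pos in tool [-0.08300674 -0.1244662   0.00014142] axis [ 0.31792075  0.94811676 -0.00100086] [303.73192906   0.         321.84254196]
```

```bash
python3 - <<'E'
from h import *
bot.reach([0.60,0.02,0.27],down(np.pi/2))
c=vision.read_camera("wrist");pickle.dump(c,open("c1.pkl","wb"));im=c["frame"][:,:,::-1]
cv2.imwrite("pics/w1.png",im)
print(get_obs()["time_s"],get_obs()["joint_pos"].round(2) if hasattr(get_obs()["joint_pos"],'round') else get_obs()["joint_pos"])
for p in [(.602,.093,.135),(.601,.09,.045),(.582,-.131,.058)]:print(proj(c,p))
E
```

```text
2.85 [ 0.03  0.3   1.67  0.    1.18 -1.54]
[402.03257144 199.37305024]
[380.49106284 174.78401763]
[186.06088165 160.80313119]
```

View pics/w1.png

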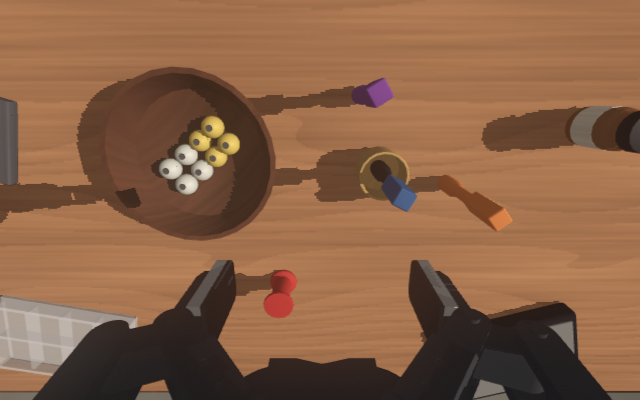

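Wrist view: blue handle top near (402,195) in the cup ring at (385,174). The bowl rim spans columns 104–274 and rows 68–240, with beads around (200,155). I'll fit the handle's yaw and position to its silhouette, and circles to the rims.

```bash
python3 - <<'E'
from h import *
from scipy.optimize import minimize,least_squares
c=pickle.load(open("c1.pkl","rb"));c2=pickle.load(open("c0.pkl","rb"))["top"]
m=hsvblob(c["frame"],(100,90,40),(125,255,255));k,l,st,ce=cv2.connectedComponentsWithStats(m);i=1+np.argmax(st[1:,4]);m=(l==i).astype(np.uint8);print(st[i])
S=8
M=cv2.resize(m*255,None,fx=S,fy=S,interpolation=cv2.INTER_LINEAR)>127
def cost(p):
    x,y,a=p;h=.009;P=[]
    for sx in(-h,h):
        for sy in(-h,h):
            for z in(.08,.135):P.append(proj(c,(x+sx*np.cos(a)-sy*np.sin(a),y+sx*np.sin(a)+sy*np.cos(a),z+.005)))
    q=cv2.convexHull(((np.array(P)+.5)*S).astype(np.int32));r=np.zeros(M.shape,np.uint8);cv2.fillConvexPoly(r,q,1);r=r>0
    return 1-(r&M).sum()/(r|M).sum()
best=min((minimize(cost,(.602,.093,a),method="Nelder-Mead",options=dict(initial_simplex=[(.602,.093,a),(.606,.093,a),(.602,.097,a),(.602,.093,a+.2)])) for a in np.radians([-40,-20,0,20,40])),key=lambda r:r.fun)
print(best.x,np.degrees(best.x[2]),best.fun)
def circ(px,z,r):
    Q=np.array([atz(c,u,v,z)[:2] for u,v in px]);f=least_squares(lambda p:np.hypot(*(Q-p[:2]).T)-r,Q.mean(0));return f.x,(f.fun*1e3).round(1)
print("bowl",circ([(104,150),(274,160),(175,68),(200,240)],.058,.098))
g=cv2.cvtColor(c["frame"],cv2.COLOR_RGB2HSV)
print("cup",circ([(359.5,172),(410,176),(386,149),(380,198)],.045,.03))
# beads
for n,lo,hi in(("y",(18,130,120),(35,255,255)),("w",(0,0,120),(180,60,255))):
    mm=hsvblob(c["frame"],lo,hi);mm[:,:140]=0;mm[:,260:]=0;mm[:110]=0;mm[205:]=0
    u,v=np.nonzero(mm)[::-1];print(n,atz(c,u.mean(),v.mean(),.025).round(3))
a=c["frame"][50:260,90:450,::-1];cv2.imwrite("pics/w1c.png",cv2.resize(a,(792,462),interpolation=cv2.INTER_CUBIC))
E
```

```text
[393 180  24  31 353]
[0.60046155 0.09426135 0.80389154] 46.05959223634952 0.5546786248131539
bowl (array([ 0.58337792, -0.12679464]), array([-3.8, -3.8, -1.2, -1.8]))
cup (array([0.60034515, 0.09502151]), array([ 0. , -0. , -0.3, -0.3]))
y [ 0.564 -0.107  0.025]
w [ 0.599 -0.147  0.025]
```

View pics/w1c.png

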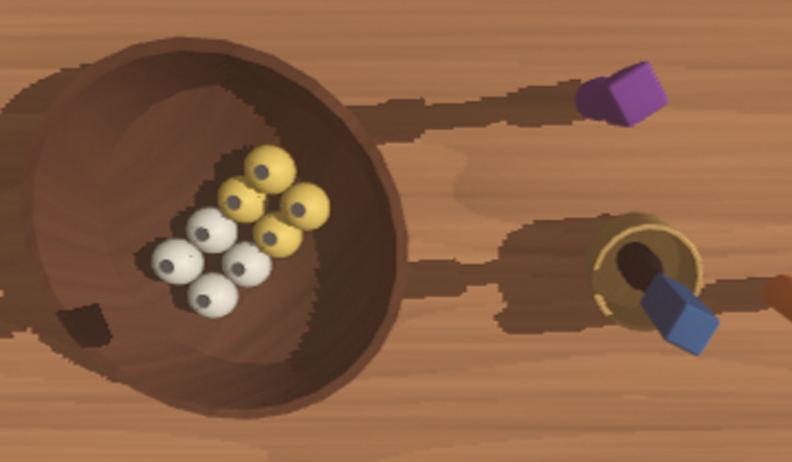

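```bash
python3 - <<'E'
from h import *
from scipy.optimize import differential_evolution as DE
c=pickle.load(open("c1.pkl","rb"))
b=c["frame"][170:215,378:422].astype(int);m=np.zeros((400,640),np.uint8);m[170:215,378:422]=((b[:,:,2]>b[:,:,0]+8)).astype(np.uint8);print(m.sum())
S=4
M=cv2.resize(m*255,None,fx=S,fy=S,interpolation=cv2.INTER_LINEAR)[160*S:220*S,370*S:430*S]>127
def hull(p):
    x,y,a,zb=p;h=.009;P=[]
    for sx in(-h,h):
        for sy in(-h,h):
            for z in(.08,.135):P.append(proj(c,(x+sx*np.cos(a)-sy*np.sin(a),y+sx*np.sin(a)+sy*np.cos(a),z+zb)))
    return cv2.convexHull(((np.array(P)+.5-[370,160])*S).astype(np.int32))
def cost(p):
    r=np.zeros(M.shape,np.uint8);cv2.fillConvexPoly(r,hull(p),1);r=r>0
    return 1-(r&M).sum()/(r|M).sum()
f=DE(cost,[(.57,.63),(.07,.12),(-.8,.8),(.004,.006)],seed=1,maxiter=80);print(f.x,np.degrees(f.x[2]),f.fun)
a=cv2.resize(c["frame"][160:220,370:430,::-1],None,fx=S,fy=S);cv2.polylines(a,[hull(f.x)],1,(0,255,0),1);a=np.hstack([a,cv2.cvtColor(M.astype(np.uint8)*255,cv2.COLOR_GRAY2BGR)]);cv2.imwrite("pics/fit.png",cv2.resize(a,None,fx=1.5,fy=1.5))
E
```

```text
460
[ 0.60052632  0.09513971 -0.740497    0.00401689] -42.42735263602023 0.44055342765574923
```

View pics/fit.png

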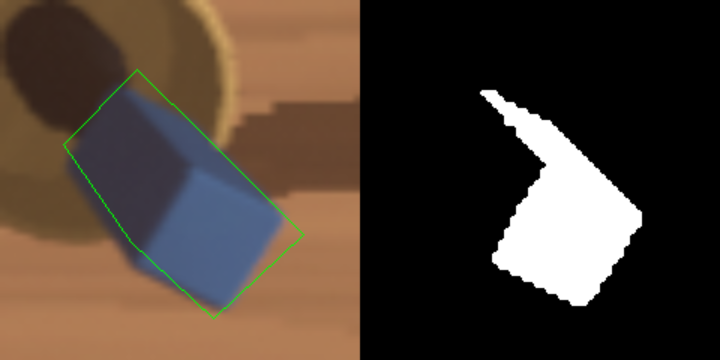

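Crop: the top face corners are clear at (192,168), (283,215), (225,308) and (135,262) in crop pixels. I'll use those directly.

```bash
python3 - <<'E'
from h import *
c=pickle.load(open("c1.pkl","rb"))
P=np.array([atz(c,370+u/6-.5,160+v/6-.5,.14)[:2] for u,v in[(192,168),(283,215),(225,308),(135,262)]])
print(P.round(4).tolist(),P.mean(0));e=np.roll(P,-1,0)-P;print(np.hypot(*e.T),np.degrees(np.arctan2(e[:,1],e[:,0]))%90)
s=P.mean(0)
for a in (66,-24): 
  for q in(a,a+180):
    j=kinematics.solve_ik([*s,.12],down(np.radians(q)));j2=kinematics.solve_ik([.583,-.127,.14],down(np.radians(q)));print(q,None if j is None else np.round(j,2),None if j2 is None else np.round(j2,2))
E
```

```text
[[0.5895, 0.0902], [0.5966, 0.1041], [0.6111, 0.097], [0.6039, 0.083]] [0.60028545 0.09358966]
[0.01562611 0.01618186 0.01568363 0.01610771] [62.85166902 63.65015647 62.5832913  63.44982475]
66 [ 0.15  0.47  1.77 -0.    0.9  -1.  ] [-0.22  0.43  1.79 -0.    0.92 -1.37]
246 [ 0.15  0.47  1.77 -0.    0.9   2.14] [-0.22  0.43  1.79 -0.    0.92  1.77]
-24 [ 0.15  0.47  1.77 -0.    0.9   0.57] [-0.22  0.43  1.79 -0.    0.92  0.2 ]
156 [ 0.15  0.47  1.77 -0.    0.9  -2.57] [-0.22  0.43  1.79 -0.    0.92 -2.94]
```

```bash
python3 - <<'E'
from h import *
q=down(np.radians(-27));hand.move_gripper(.05,60)
bot.reach([.600,.0937,.20],q);
bot.servo_line([.600,.0937,.116],velocity=.08)
hand.move_gripper(0.0,60);o=get_obs();print(o["gripper_width"],o["wrist_force"],o["position"])
bot.servo_line([.600,.0937,.24],velocity=.1);o=get_obs();print(o["gripper_width"],o["wrist_force"],o["time_s"])
c=vision.read_camera("side");p=proj(c,(.6,.0937,.2)).astype(int);a=c["frame"][p[1]-80:p[1]+100,p[0]-130:p[0]+130,::-1]
w=vision.read_camera("wrist");cv2.imwrite("pics/l1.png",np.hstack([cv2.resize(a,(520,360)),cv2.resize(w["frame"][50:350,180:400,::-1],(264,360))]))
E
```

```text
0.01736126130507045 [0.45193534 0.05796491 2.52757567] [0.60043236 0.0937119  0.11648213]
0.017281719758033706 [ 0.35211625  0.99431142 -0.46267553] 8.1417
```

View pics/l1.png

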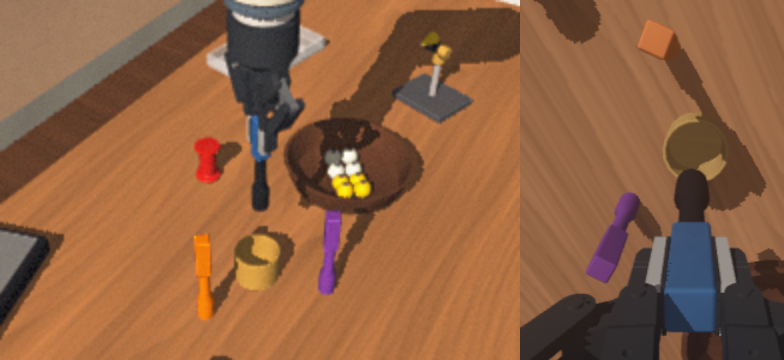

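The stirrer hangs straight with its foot clear, and the cup is upright and undisturbed. Now I'll enter the bowl at 45 mm along bowl +x and stir clockwise.

```bash
cat >> h.py <<'E'
C=np.array([.582,-.127]);ZS=.022+.111
def arc(a0,turns,r0,r1=None,v=.12,n=16,C=C):
    """clockwise (turns>0) arc from angle a0 deg; returns end angle"""
    r1=r0 if r1 is None else r1;N=max(1,round(abs(turns)*n));fm=0
    for k in range(1,N+1):
        a=np.radians(a0-360*turns*k/N);r=r0+(r1-r0)*k/N
        bot.servo_line([*(C+r*np.array([np.cos(a),np.sin(a)])),ZS],velocity=v)
        f=np.linalg.norm(get_obs()["wrist_force"]);fm=max(fm,f)
        if f>45:print("force",f,"at",k);break
    return np.degrees(a),fm
def snap(name):
    c=vision.read_camera("top");u,v=proj(c,(*C,.03)).astype(int)
    w=vision.read_camera("side");p,q=proj(w,(*C,.03)).astype(int)
    cv2.imwrite(f"pics/{name}.png",np.hstack([cv2.resize(x[b-30:b+30,a-35:a+35,::-1],(392,336),interpolation=cv2.INTER_CUBIC) for x,a,b in((c["frame"],u,v),(w["frame"],p,q))]))
    pickle.dump((c,w),open(name+".pkl","wb"))
E
python3 - <<'E'
from h import *
e=C+.045*np.array([np.cos(np.radians(41)),np.sin(np.radians(41))])
bot.servo_line([*e,.24],velocity=.2);bot.servo_line([*e,ZS],velocity=.1);o=get_obs();print(o["time_s"],o["wrist_force"])
a,f=arc(41,1.25,.045);o=get_obs();print(a,f,o["time_s"],o["gripper_width"])
a,f=arc(a,1.25,.045,v=.15);o=get_obs();print(a,f,o["time_s"],o["gripper_width"])
snap("s1")
E
```

```text
10.5667 [ 0.62453055  0.95787343 -0.6827226 ]
-409.0 4.5901350247075 16.5667 0.01746961672806066
-859.0 2.61992274362299 21.9 0.017113382322138233
```

View pics/s1.png

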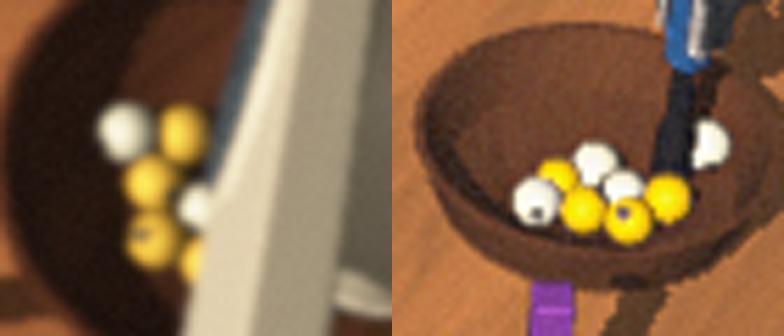

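2.5 rounds done. The colours are interleaved and all eight beads are in the bowl. I'll lift out and look at the settled state.

```bash
python3 - <<'E'
from h import *
p=get_obs()["position"]
bot.servo_line([p[0],p[1],.24],velocity=.1)
bot.servo_line([.600,.06,.24],velocity=.2);bot.dwell(.3)
c=vision.read_camera("wrist");print(proj(c,(*C,.03)),proj(c,(.6,.095,.045)),get_obs()["time_s"])
t=vision.read_camera("top")
u,v=proj(t,(*C,.03)).astype(int);snap("s2");u2,v2=proj(t,(.6,.0937,.045)).astype(int)
cv2.imwrite("pics/s2t.png",np.hstack([cv2.resize(t["frame"][v-40:v+40,u-40:u+40,::-1],(400,400),interpolation=cv2.INTER_CUBIC),cv2.resize(pickle.load(open("s2.pkl","rb"))[1]["frame"][150:280,290:420,::-1],(400,400),interpolation=cv2.INTER_CUBIC)]))
cv2.imwrite("pics/s2w.png",c["frame"][:,:,::-1])
E
```

```text
[375.16725487 304.76969066] [307.57512128 149.37767542] 24.8333
```

View pics/s2t.png

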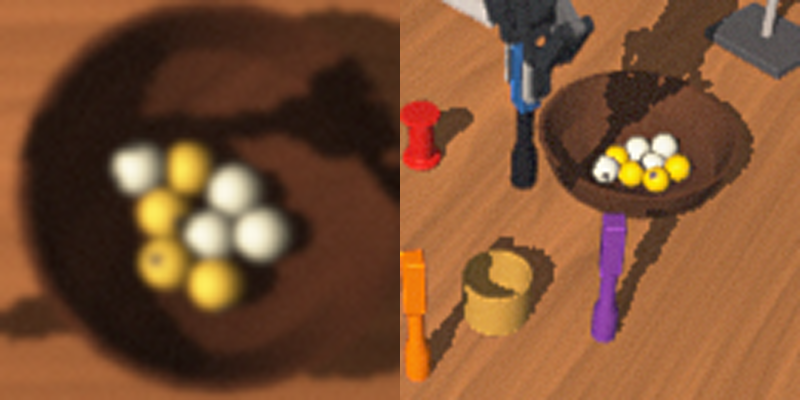

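View pics/s2w.png

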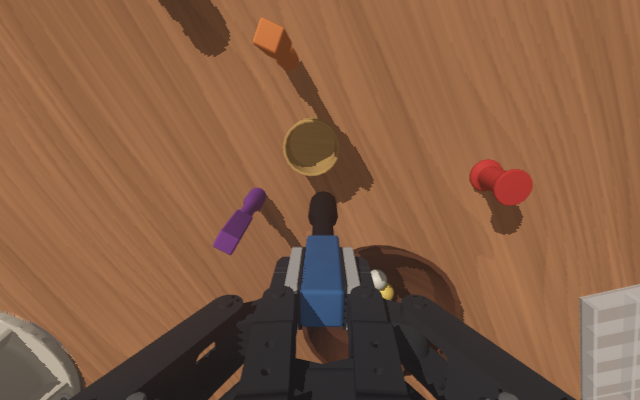

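Settled: W(135,168), Y(187,167), W(233,188), Y(160,213), W(208,235), W(260,235), Y(162,262), Y(213,284) in crop pixels at about 1.95 px/mm. The worst opposite-colour gap is W(260,235) to Y(213,284), about 35 mm, so all are under 42 mm. The cup rim in the wrist view is at columns 284–340 and rows 117–176. I'll remeasure the cup and check the foot's height, then put the stirrer back.

```bash
python3 - <<'E'
from h import *
from scipy.optimize import least_squares
c=vision.read_camera("wrist")
Q=np.array([atz(c,u,v,.045)[:2] for u,v in[(283.5,146),(340,147),(311,117.5),(312,175.5)]])
f=least_squares(lambda p:np.hypot(*(Q-p).T)-.03,Q.mean(0));print("cup",f.x,(f.fun*1e3).round(1))
k=f.x
if np.hypot(*(k-[.6003,.095]))<.006:
    k=(k+[.6003,.095])/2
    bot.servo_line([*k,.24],velocity=.1);bot.servo_line([*k,.125],velocity=.08);f0=np.array(get_obs()["wrist_force"]);print(f0)
    for z in np.arange(.122,.1139,-.001):
        bot.servo_line([*k,z],velocity=.02);d=np.array(get_obs()["wrist_force"])-f0
        if d[2]>2.5:break
    print(z,d,get_obs()["time_s"])
E
```

```text
cup [0.604877   0.09528958] [-0.4 -0.4  0.2  0.2]
[-0.08144147 -0.22005619 -1.27437035]
0.11599999999999999 [-0.8925343  -0.17071407  5.78473602] 28.9167
```

```bash
python3 - <<'E'
from h import *
p=np.array(get_obs()["position"])
hand.move_gripper(.05);bot.servo_line([*p[:2],.22],velocity=.1)
bot.reach([.50,.18,.30],down(np.radians(-27)));bot.dwell(.5)
t=vision.read_camera("top");s=vision.read_camera("side");print(get_obs()["time_s"])
pickle.dump((t,s),open("f.pkl","wb"))
cr=lambda c,p,r:cv2.resize((lambda u,v:c["frame"][v-r:v+r,u-r:u+r,::-1])(*proj(c,p).astype(int)),(390,390),interpolation=cv2.INTER_CUBIC)
cv2.imwrite("pics/f.png",np.hstack([cr(t,(.59,-.03,.03),70),cr(s,(.59,-.02,.05),70)]))
E
```

```text
31.7917
```

View pics/f.png

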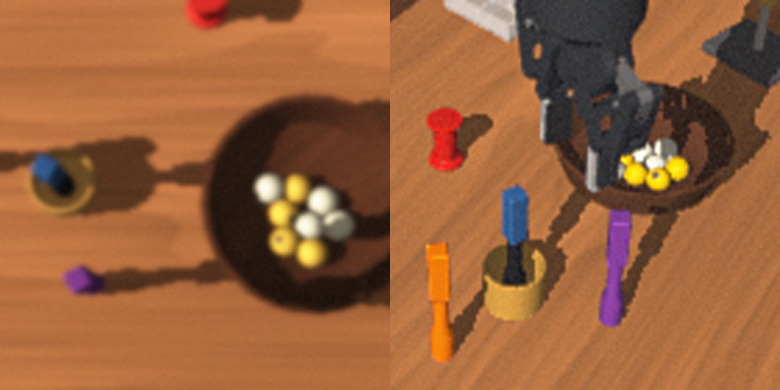

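Final view: the stirrer stands upright in the cup at (60,180) and the gripper is clear. All eight beads are in the bowl, with the worst opposite-colour gap (W(340,224) to Y(312,251)) about 36 mm.

```bash
python3 -c "
from workcell import *
hand_in()"
```

```text
the job is handed in; nothing more can be done
```

I stirred the beads, put the stirrer back upright in its brass cup, let go and handed the job in at about 32 s of the 72 s allowed.

- **Stirring:** I gripped the blue handle at 60 N and made 2.5 clockwise rounds at 45 mm radius, with the foot about 22 mm above the bench. The highest wrist force I sampled while stirring was about 5 N.
- **Beads:** the last pictures show all eight beads in the bowl. The widest gap to a bead of the other colour is about 36 mm, read by eye from the top picture to within roughly 2–3 mm, against the 42 mm limit.
- **Stirrer and cup:** the foot touched the cup floor at the same height as at pick-up. The last picture shows the stirrer upright and the gripper clear.
- **Bystanders:** the arm never went near the varnish jar, spool or vise. The spool and the orange and purple look-alikes looked unmoved in the last picture; the jar and most of the vise were outside it.
- **Disagreements:** two cup measurements differed by 4.5 mm, 0.600 against 0.605 m in x, so I set the stirrer down at their mean. I can't rule out that the cup shifted slightly. The automatic fit of the handle's outline failed, so I took its angle from the corners of its top face, and the grip closed on it squarely at 17.3 mm.

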